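# Fit the mill's bearing collar and hold its spring lock open

### The job

Help put the hand mill together: slip the brass collar over the mill's upright shaft so that it sits fully down on the dark shoulder, and let go of it. Then pull the black knob of the spring-loaded lock out along its guide until the red pointer stands at the green mark, and finish still holding it there, so that I can fit the crank; do not let it spring back. Leave the crank, mug and honey jar where they are.

Things in the scene. Friction and masses are not known exactly. Their poses are not given: they have to be found in the camera images.
- mill: hand mill, fixed to the worktop (it cannot move): round wooden body with aluminium bands, foot radius 62, flat deck of radius 54 at height 90, with a steel shaft standing upright in the middle. Origin: centre of its underside, on the shaft's axis; z up. A guide arm 44 wide, top at height 92, runs from the body out along the mill's own -x to 181 from the axis; the lock slides on it.
- seat (a point): centre of the top of the dark shoulder (radius 17, height 98 above the worktop) on which the collar must sit. From it the shaft rises 52: 16 in diameter, tapering over its last 12 to 9 at the tip (tip at height 150).
- collar: loose brass ring lying flat on the worktop: outer diameter 44, bore 21, height 24, 55 to 115 g. Origin: centre of its underside; z along its bore.
- collar_mid (a point): centre of the collar, 12 above its underside; 12 above the seat when seated.
- lock (a joint): how far the lock has been pulled out along the mill's -x, m: 0 home, 0.065 end stop. A spring pulls it home with 3 N at 0 and 1 N more for every 10 mm (8 N at 50 mm).
- knob: the lock's upright black knob (20 in diameter, its grip from height 100 to 125, top at height 130; origin on its axis at height 117, axes parallel to the mill's). At home the axis lies 95 from the shaft's axis on the mill's -x side. Fingers are free down to height 98. The red pointer, 4 wide, sticks out sideways under the knob in line with its axis and passes just over the mark.
- mark: green clip, 10 long (along the guide) and 19 wide, fixed to the guide's edge on the mill's +y side. Its origin lies at the middle of its length, x and y axes parallel to the mill's, height 87, 20.5 to the side of the guide's middle. The pointer is at the mark when knob axis and clip have the same x in the mill's frame: a pull of 22 to 50 mm, different every time.
- crank: loose steel crank with a wooden knob, 132 long, 60 high, lying on the right beyond the collar; leave alone. Origin: middle of its arm, on the worktop.
- mug: loose white mug, 97 high; leave alone. Origin: centre of its underside.
- honey_jar: loose honey jar with a red lid, 65 in diameter, 100 high; leave alone. Origin: centre of its underside.
Not all that is in view belongs to the job. Of the things that look like the collar, take the one that is farthest from the robot's base at the start.

How it is judged:
On the way:
1. the collar sits fully down on the shoulder, round the shaft, and is released (horizontal distance between collar_mid and seat below 0.005 m and z of collar_mid in the frame of seat between 0.009 and 0.015 m and angle between the z axis of collar and the z axis of mill, either way round below 0.1 rad and contact force between the fingers and collar below 0.1 N and linear speed of collar below 0.02 m/s), for 0.2 s.
At the end, for the whole second after the job is handed in: collar round the shaft, down on the shoulder within 3 mm, level and untouched; the lock's pointer within 5 mm of the middle of the green mark (within the clip's length), still, and held there by the gripper's fingers with more than 2 N (horizontal distance between collar_mid and seat below 0.005 m and z of collar_mid in the frame of seat between 0.009 and 0.015 m and angle between the z axis of collar and the z axis of mill, either way round below 0.1 rad and contact force between each of the arm, the fingers and collar below 0.1 N and x of knob in the frame of mark between -0.005 and 0.005 m and velocity of joint lock between -0.01 and 0.01 m/s and contact force between the fingers and knob above 2 N); the arm keeps its last pose, push and grip.
It fails at once if the crank is shifted by more than 30 mm (distance of crank from where it was at the start of the episode above 0.03 m).
It fails at once if the mug is shifted by more than 30 mm (distance of mug from where it was at the start of the episode above 0.03 m).
It fails at once if the honey jar is shifted by more than 30 mm (distance of honey_jar from where it was at the start of the episode above 0.03 m).
It also fails if it takes over 40 s, if anything falls off the work surface, if the arm or the gripper's body presses on something with over 40 N, if the wrist force passes 120 N, or if a joint passes its speed limit or range.

### The arm

A 7-joint arm with a two-finger parallel gripper is mounted at the origin on the work surface; the furniture and walls round the work are solid. World frame = base frame: x ahead of the robot, y to its left, z up, the work surface at z = 0. Lengths are in m, angles in rad, forces in N, time in s.
With the tool pointing down it reaches from about 0.425 to 0.925 m from the base axis. Payload 6.8 kg.
Tool frame: the origin (TCP) lies at the very end of the fingers, on their centre line; the grasp point (between the pads) lies 19 mm behind it; z points along the fingers, y is the line along which they close (so a half turn about z gives the same grasp; the last joint's range is limited). The gripper opens to 85 mm and grips with 20 to 120 N. Pads are 22 mm wide; open, the fingers measure 114 mm over their backs; the gripper's body (76 mm by 85 mm) begins 54 mm behind the grasp point. The pads swing forward as they close: fully open they stand 13 mm farther back than shut.
Start: joints at [-1.308, 0.477, 0.022, 1.555, -0.011, 1.109, -0.083], TCP at [0.245, 0.629, 0.193] pointing down, gripper open.
Joint ranges: [-2.96, 2.96], [-0.34, 2.1], [-1.41, 1.46], [0.24, 2.44], [-1.37, 4.51], [0.17, 1.92], [-2.96, 2.96]. Speed limits (rad/s): [2.39, 2.39, 3.14, 3.14, 3.14, 3.14, 3.14].

### API

Orientations are given as a unit quaternion [w, x, y, z].
In Python, from station import bot gives the robot as it stands. The module is installed in compiled form; this text tells all that it offers.
- The arm moves only by the shell command python3 -m jog 'ROWS' [OPENING] [FORCE]. ROWS is JSON, a list of rows, each a list of 4 numbers: the shift along the tool's x, y, z in cm, then the turn about the tool's z in rad. In form: [[x, y, z, spin], ...]. A call has 1 to 20 rows; each row is the pose to reach, as a shift and turn from the pose commanded when the call began, along the tool's axes at that moment; what a row does not reach only later rows make up. A row lasts 1/12 s, in which the tool goes at most 41.7 mm and 7.16 degrees, less where a joint would pass 70% of its speed; a pose out of reach is approached as far as the arm can. A call with a gripper value outside its range is refused whole. OPENING is the closure, from -1 (fully open) to 1 (shut), set as the call begins (- or left out, the last holds). The fingers move at their own pace and stop on an object; FORCE is the grip in N (left out, the last holds). Time passes only in rows, so rows that repeat a pose let the fingers close. It gives the time, the measured TCP pose, the force, the opening and the grip force at its end, in the units of the state.
- bot.get_obs(): the state, without advancing time (a new reading comes with each control period).
- bot.read_camera(name): name is "scene" or "top" or "wrist"; returns a dict with "pixels" (400x640x3 uint8, red, green, blue), "depth" (400x640 float32, m along the optical axis (not along the pixel's ray), 0 where there is no reading), "fovy" (degrees; the focal length in pixels is half the picture's height over the tangent of half this angle, whatever the lens; pixels are square), "cx", "cy" (the principal point, pixels), "distortion" ([k1, k2, p1, p2, k3] as OpenCV has them; the pictures are not rectified), "pose" (4x4, takes a point from camera to world coordinates). Camera axes: x right, y down, z forward; pixel columns grow to the right and rows downward; lengths in m; the calibration is good to about 2 mm. A picture is of the moment at which its call begins.
- bot.hand_in(): hands the job in; it is judged then, once.
The state is a dict: "t": time; "q": joint angles; "joint_vel": joint speeds; "joint_torque": joint torques, N m; "eef_pos": TCP position; "tool_rot": TCP orientation; "contact_force": force on the tool from outside, world axes, zero at the start; "torque": the same for the moment, N m; "gripper_width": opening from 0.0 (shut) to 1.0 (fully open); "grasp_force": force on a finger pad.
Only numpy, scipy, OpenCV 4.12 (cv2) and the standard library are available. Lean on these libraries where they do the work, as an engineer would, in place of code of your own. Each camera call takes 0.05 s, during which the arm holds its last target. There are 200 camera calls.

## Working session

There is one attempt and no reset: what is moved stays moved. The work goes in short steps, Python scripts to look and compute and a shell command to move; the robot and the scene stay as the last step left them, time stands still between calls to the robot, and variables do not carry over. Pictures are saved under pics/ and viewed, at most 12 in all, crops included, and the job is handed in when it is done.

```bash
mkdir -p pics; cat > h.py <<'E'
import numpy as np, cv2
from station import bot
def cam(n):
    c=bot.read_camera(n); h=c["pixels"].shape[0]; f=h/2/np.tan(np.radians(c["fovy"])/2)
    c["K"]=np.array([[f,0,c["cx"]],[0,f,c["cy"]],[0,0,1]]); c["D"]=np.array(c["distortion"],float); c["pose"]=np.array(c["pose"]); return c
def plane(c,uv,z):
    uv=np.array(uv,float).reshape(-1,1,2)
    r=cv2.undistortPoints(uv,c["K"],c["D"]).reshape(-1,2); r=np.c_[r,np.ones(len(r))]@c["pose"][:3,:3].T
    o=c["pose"][:3,3]; return o+r*((z-o[2])/r[:,2])[:,None]
def cloud(c):
    h,w=c["depth"].shape; u,v=np.meshgrid(np.arange(w),np.arange(h))
    r=cv2.undistortPoints(np.stack([u,v],-1).reshape(-1,1,2).astype(float),c["K"],c["D"]).reshape(h,w,2)
    d=c["depth"]; p=np.dstack([r,np.ones((h,w))])*d[...,None]
    p=p@c["pose"][:3,:3].T+c["pose"][:3,3]; p[d==0]=np.nan; return p
def save(n,im): cv2.imwrite("pics/"+n,cv2.cvtColor(im,cv2.COLOR_RGB2BGR))
E
python3 - <<'E'
from h import *
ims=[]
for n in("scene","top"):
    c=cam(n); save(n+"0.png",c["pixels"]); np.savez("/tmp/"+n,**{k:c[k] for k in("pixels","depth","K","D","pose")})
    print(n,c["pose"].round(3).tolist())
o=bot.get_obs(); print({k:np.round(v,3) for k,v in o.items()})
E
```

```text
scene [[0.799, -0.342, 0.494, 0.022], [-0.601, -0.447, 0.663, -0.543], [-0.006, -0.827, -0.563, 0.615], [0.0, 0.0, 0.0, 1.0]]
top [[0.018, -0.994, 0.108, 0.371], [-1.0, -0.018, 0.001, 0.09], [0.001, -0.108, -0.994, 1.132], [0.0, 0.0, 0.0, 1.0]]
{'t': np.float64(0.1), 'q': array([-1.308,  0.478,  0.022,  1.556, -0.011,  1.109, -0.083]), 'joint_vel': array([-0.   , -0.001,  0.   , -0.002, -0.001, -0.   , -0.   ]), 'joint_torque': array([ 5.0000e-03, -5.9775e+01,  1.6140e+00, -2.8195e+01,  1.3000e-02,
        5.0000e-03, -0.0000e+00]), 'eef_pos': array([0.244, 0.629, 0.192]), 'tool_rot': array([-0.   ,  0.184,  0.983, -0.001]), 'contact_force': array([ 0.005, -0.737,  0.69 ]), 'torque': array([ 0.013,  0.017, -0.02 ]), 'grasp_force': np.float64(0.0), 'gripper_width': np.float64(0.999)}
```

View pics/scene0.png

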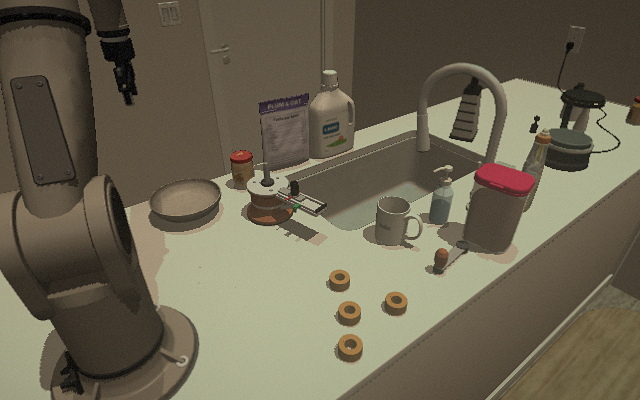

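View pics/top0.png

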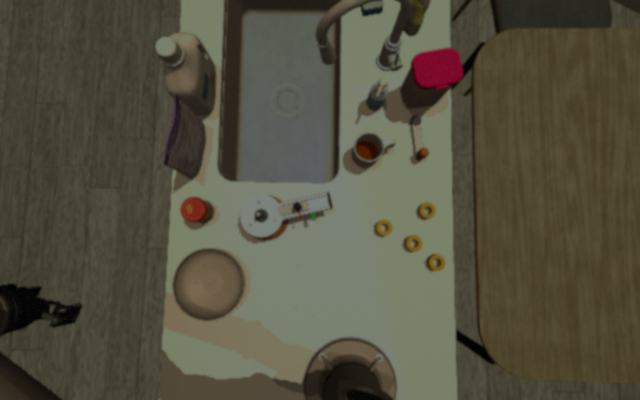

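The scene and top pictures show four brass rings (top view at about (384,228), (427,211), (413,243), (436,262)). The mill is at (262,215), with its guide running right and a green spot near (313,216). Next I measure them.

```bash
python3 - <<'E'
from h import *
t=dict(np.load("/tmp/top.npz")); s=dict(np.load("/tmp/scene.npz"))
a=cv2.resize(t["pixels"][180:245,230:345],None,fx=6,fy=6,interpolation=cv2.INTER_CUBIC)
b=cv2.resize(s["pixels"][150:245,235:340],None,fx=6,fy=6,interpolation=cv2.INTER_CUBIC)[:, :690]
im=np.zeros((600,690,3),np.uint8); a=a[:,:690]; 
save("c1.png",np.clip(a.astype(int)*2,0,255).astype(np.uint8)); save("c2.png",np.clip(b.astype(int)*1.4,0,255).astype(np.uint8))
for n,c in(("top",t),("scene",s)):
    hsv=cv2.cvtColor(c["pixels"],cv2.COLOR_RGB2HSV)
    P=cloud(c)
    m=cv2.inRange(hsv,(8,130,60),(28,255,255))
    N,L,st,ce=cv2.connectedComponentsWithStats(m)
    for i in range(1,N):
        if st[i,4]>60:
            q=P[L==i]; q=q[np.abs(q[:,2]-.024)<.008]
            w=plane(c,[ce[i]],.024)[0]; print(n,"ring",ce[i].round(1),st[i,4],w.round(4),"r",np.hypot(w[0],w[1]).round(4), np.nanmedian(P[L==i],0).round(3))
    m=cv2.inRange(hsv,(45,100,40),(85,255,255))
    N,L,st,ce=cv2.connectedComponentsWithStats(m)
    for i in range(1,N):
        if st[i,4]>4: print(n,"green",ce[i].round(1),st[i],plane(c,[ce[i]],.09).round(4))
    print(n,"deck/tip",np.unravel_index(0,(1,1)))
P=cloud(t)
R=P[180:245,230:345].reshape(-1,3)
d=R[np.abs(R[:,2]-.09)<.006]; print("deck-level pts",len(d),d.min(0),d.max(0))
tip=R[(R[:,2]>.13)]; print("tip",len(tip),tip.mean(0) if len(tip) else 0)
k=R[(R[:,2]>.10)&(R[:,2]<.135)]; print(k.round(3).tolist()[:40])
E
```

```text
top ring [363.6 152.1] 147 [ 0.6158 -0.0309  0.024 ] r 0.6165 [ 0.617 -0.032  0.019]
top ring [426.2 210.4] 170 [ 0.4588 -0.2006  0.024 ] r 0.5007 [ 0.459 -0.201  0.022]
top ring [188.8 208.4] 63 [0.4525 0.439  0.024 ] r 0.6304 [0.448 0.416 0.098]
top ring [383.1 227.5] 158 [ 0.4105 -0.0847  0.024 ] r 0.4191 [ 0.411 -0.085  0.022]
top ring [278.6 231.2] 75 [0.3955 0.1957 0.024 ] r 0.4412 [0.396 0.196 0.015]
top ring [413.  243.1] 171 [ 0.3703 -0.1645  0.024 ] r 0.4052 [ 0.37  -0.167  0.022]
top ring [435.7 262.3] 168 [ 0.321 -0.224  0.024] r 0.3914 [ 0.321 -0.224  0.023]
top green [312.8 215.4] [310 213   6   6  28] [[0.4353 0.104  0.09  ]]
top deck/tip (np.int64(0), np.int64(0))
scene ring [543.6 139. ] 86 [ 1.418e+00 -6.000e-04  2.400e-02] r 1.418 [ 0.988 -0.169  0.206]
scene ring [265.1 218.9] 98 [0.3929 0.1846 0.024 ] r 0.4341 [0.4   0.195 0.015]
scene ring [339.3 276.8] 161 [ 0.4121 -0.0891  0.024 ] r 0.4216 [ 0.412 -0.089  0.024]
scene ring [396.  299.7] 198 [ 0.4608 -0.2058  0.024 ] r 0.5047 [ 0.461 -0.206  0.024]
scene ring [349.3 309.8] 211 [ 0.3711 -0.1694  0.024 ] r 0.4079
[... 552 characters left out ...]
33], [0.46, 0.138, 0.129], [0.461, 0.135, 0.127], [0.458, 0.15, 0.127], [0.458, 0.147, 0.13], [0.458, 0.145, 0.127], [0.458, 0.143, 0.128], [0.458, 0.14, 0.127], [0.458, 0.138, 0.127], [0.458, 0.135, 0.129], [0.458, 0.133, 0.126], [0.455, 0.15, 0.13], [0.455, 0.147, 0.13], [0.455, 0.145, 0.13], [0.455, 0.143, 0.129], [0.455, 0.14, 0.129], [0.456, 0.138, 0.127], [0.455, 0.135, 0.13], [0.456, 0.133, 0.128], [0.453, 0.15, 0.127], [0.453, 0.147, 0.129], [0.453, 0.145, 0.125], [0.453, 0.143, 0.126], [0.453, 0.14, 0.128], [0.453, 0.138, 0.131], [0.453, 0.135, 0.127], [0.453, 0.133, 0.126], [0.45, 0.15, 0.128], [0.451, 0.148, 0.125], [0.451, 0.145, 0.125], [0.45, 0.142, 0.13], [0.451, 0.14, 0.128]]
```

View pics/c1.png

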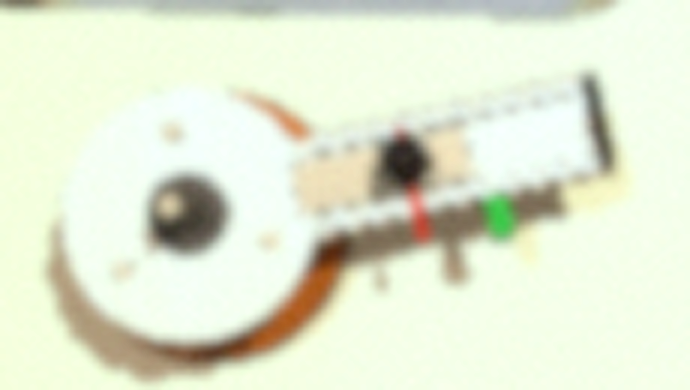

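View pics/c2.png

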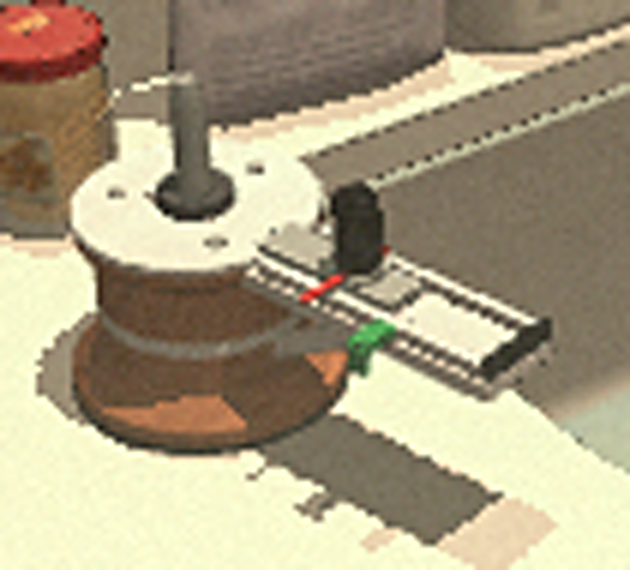

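The crops show the shaft at top crop (185,213), the knob at (405,160) with its pointer running to (422,230), and the green clip at (500,217). Two views agree that the farthest ring is at about (0.46,-0.203). I'll move over the mill for a wrist look, turning the tool so its y lies along the guide.

```bash
python3 -m jog '[[-3,-3,-2,-0.1],[-6,-6,-4,-0.2],[-9,-9,-6,-0.3],[-12,-12,-8,-0.4],[-15,-15,-10,-0.5],[-18,-18,-10.7,-0.6],[-21,-21,-10.7,-0.63],[-24,-24,-10.7,-0.63],[-27,-27,-10.7,-0.63],[-30,-30,-10.7,-0.63],[-32.5,-32.5,-10.7,-0.63],[-34.1,-33.8,-10.7,-0.63],[-34.1,-33.8,-10.7,-0.63],[-34.1,-33.8,-10.7,-0.63],[-34.1,-33.8,-10.7,-0.63]]' -1
python3 - <<'E'
from h import *
c=cam("wrist"); save("w1.png",np.clip(c["pixels"].astype(int)*1.5,0,255).astype(np.uint8)); np.savez("/tmp/w1",**{k:c[k] for k in("pixels","depth","K","D","pose")})
print(c["pose"].round(3).tolist()); o=bot.get_obs(); print(o["t"],o["q"],o["eef_pos"],o["tool_rot"])
E
```

```text
t: 1.35
eef_pos: [0.4395, 0.1909, 0.3001]
tool_rot: [-0.0, -0.129, 0.992, 0.0]
contact_force: [-0.1, 1.3, 0.0]
gripper_width: 0.999
grasp_force: 0.0
[[-0.256, 0.93, 0.263, 0.373], [0.967, 0.246, 0.07, 0.174], [0.0, 0.272, -0.962, 0.48], [0.0, 0.0, 0.0, 1.0]]
1.4 [-0.70984901  0.0509325   0.17665653  1.8737433  -0.01007034  1.21817552
  1.30180725] [0.43923542 0.19177106 0.30004679] [-3.06123606e-04 -1.30102949e-01  9.91500433e-01  1.43243037e-04]
```

View pics/w1.png

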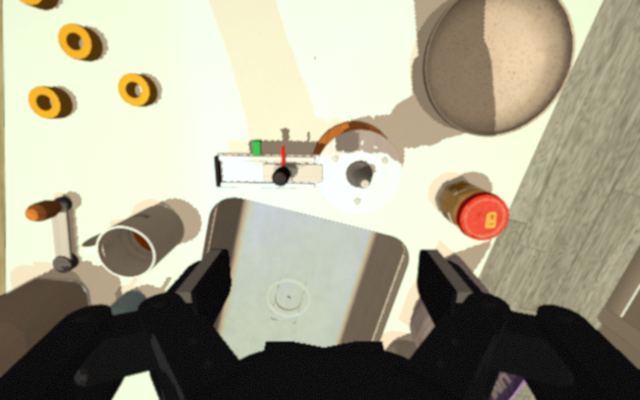

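The wrist view shows the guide horizontal: knob at (281,176), red pointer at (283,155), green clip at (257,148), shaft base at about (360,173). The target ring is at about (48,102) and the crank at (62,230).

```bash
cat > mill.py <<'E'
from h import *
def mill(c):
    px=c["pixels"]; hsv=cv2.cvtColor(px,cv2.COLOR_RGB2HSV); P=cloud(c); x,y,z=P[...,0],P[...,1],P[...,2]
    near=np.hypot(x-.435,y-.19)<.2
    o={}
    # end frame of guide & axis: points at guide top height, away from body
    d=np.hypot(x-.4345,y-.216)
    dk=P[near&(np.abs(z-.09)<.004)&(d<.075)&(y>.18)&(hsv[...,1]<60)]
    sh=P[near&(np.abs(z-.098)<.004)&(d<.03)]; 
    o["deck"]=cv2.minEnclosingCircle(dk[:,:2].astype(np.float32)); 
    tip=P[near&(z>.143)&(d<.03)]; o["tip"]=(tip.mean(0),len(tip))
    kn=P[near&(z>.123)&(z<.137)&(d>.06)]; o["knobdepth"]=(kn.mean(0),len(kn),cv2.minEnclosingCircle(kn[:,:2].astype(np.float32)))
    g=cv2.inRange(hsv,(45,100,40),(85,255,255))&(near*255).astype(np.uint8)
    r=(cv2.inRange(hsv,(0,150,80),(6,255,255))|cv2.inRange(hsv,(174,150,80),(180,255,255)))&((near&(d<.16)&(d>.05))*255).astype(np.uint8)
    for n,m,h in(("green",g,.09),("red",r,.095)):
        N,L,st,ce=cv2.connectedComponentsWithStats(m); i=1+np.argmax(st[1:,4]); q=P[L==i]
        v,u=np.where(L==i); w=plane(c,np.c_[u,v],np.nanmedian(q[:,2])); ctr,sz,a=cv2.minAreaRect((w[:,:2]*1000).astype(np.float32))
        o[n]=(st[i].tolist(),np.nanmedian(q[:,2]).round(4),w.mean(0).round(4),np.round(ctr,1),np.round(sz,1),round(a,1))
    gd=P[near&(np.abs(z-.092)<.004)&(d>.07)&(d<.19)&(hsv[...,1]<60)]
    ctr,sz,a=cv2.minAreaRect((gd[:,:2]*1000).astype(np.float32)); o["guide"]=(np.round(ctr,1),np.round(sz,1),a,len(gd))
    return o
E
python3 - <<'E'
from mill import *
for n in("w1","top"):
    for k,v in mill(dict(np.load(f"/tmp/{n}.npz"))).items(): print(n,k,v)
c=dict(np.load("/tmp/w1.npz"));hsv=cv2.cvtColor(c["pixels"],cv2.COLOR_RGB2HSV)
# ring
m=cv2.inRange(hsv,(8,130,60),(28,255,255)); N,L,st,ce=cv2.connectedComponentsWithStats(m)
for i in range(1,N):
    if st[i,4]>150: print(ce[i],st[i,4],plane(c,[ce[i]],.024).round(4))
E
```

```text
w1 deck ((0.43913939595222473, 0.23093247413635254), 0.05965227261185646)
w1 tip (array([0.42169212, 0.21485233, 0.40989869]), 16050)
w1 knobdepth (array([0.45751651, 0.14407788, 0.1284985 ]), 224, ((0.4585473835468292, 0.14351928234100342), 0.009998943656682968))
w1 green ([252, 141, 9, 15, 125], np.float64(0.0923), array([0.4367, 0.1047, 0.0923]), array([437.2, 104.7]), array([17.3,  9.8]), 11.7)
w1 red ([281, 146, 4, 21, 68], np.float64(0.0963), array([0.4369, 0.1387, 0.0963]), array([438. , 138.7]), array([24.5,  3.7]), 12.9)
w1 guide (array([449.9, 220. ]), array([ 72.8, 326.9]), 4.437596797943115, 1123)
top deck ((0.4366840124130249, 0.23283222317695618), 0.060046590864658356)
top tip (array([0.43212316, 0.23338675, 0.1474093 ]), 19)
top knobdepth (array([0.45478089, 0.14167386, 0.12799106]), 50, ((0.45516252517700195, 0.14217886328697205), 0.009806319139897823))
top green ([310, 213, 6, 6, 28], np.float64(0.0915), array([0.4352, 0.104 , 0.0915]), array([435. , 104.7]), array([12.7, 12.7]), 1.1)
top red ([299, 216, 2, 4, 6], np.float64(0.0973), array([0.4291, 0.1368, 0.0973]), array([429. , 137.2]), array([7.6, 2.5]), 1.3)
top guide (array([457. , 175.7]), array([ 65.6, 236.2]), 15.611546516418457, 288)
[75.84987277 41.00254453] 786 [[ 0.3724 -0.1633  0.024 ]]
[134.72190202  89.13832853] 694 [[ 0.4127 -0.0836  0.024 ]]
[ 45.33381503 101.93063584] 692 [[ 0.4614 -0.2002  0.024 ]]
[341.69097889 132.40307102] 521 [[0.3956 0.2063 0.024 ]]
[456.77096774 198.96774194] 620 [[0.446  0.4009 0.024 ]]
[ 36.31636364 212.33818182] 275 [[ 0.6296 -0.2095  0.024 ]]
[490.41463415 219.80487805] 205 [[0.464  0.4629 0.024 ]]
```

```bash
python3 -m jog '[[0.8,-3.9,0,0],[1.6,-7.8,0,0],[2.4,-11.7,0,0],[3.2,-15.6,0,0],[4,-19.5,2,0],[4.8,-23.4,4,0],[5.6,-27,6,0],[6.4,-30.5,8,0],[7.2,-33.5,10,0],[7.7,-36.5,12,0],[8,-38.4,15,0],[8,-38.4,17,0],[8,-38.4,17,0],[8,-38.4,17,0],[8,-38.4,17,0]]' -1
cat > ring.py <<'E'
from mill import *
c=cam("wrist"); save("w2.png",np.clip(c["pixels"].astype(int)*1.5,0,255).astype(np.uint8))
hsv=cv2.cvtColor(c["pixels"],cv2.COLOR_RGB2HSV); P=cloud(c)
o=bot.get_obs(); print(o["t"],o["q"].round(2),np.round(o["eef_pos"],4),np.round(o["tool_rot"],4))
m=(cv2.inRange(hsv,(8,110,40),(30,255,255))>0)&(P[...,2]>.019)&(P[...,2]<.03)
q=P[m]; q=q[np.hypot(q[:,0]-.461,q[:,1]+.2)<.04]
print(len(q),np.median(q,0),cv2.minEnclosingCircle(q[:,:2].astype(np.float32)))
v,u=np.where(m&(np.hypot(P[...,0]-.461,P[...,1]+.2)<.04)); w=plane(c,np.c_[u,v],.024)
print(w.mean(0),cv2.minEnclosingCircle(w[:,:2].astype(np.float32)))
E
python3 ring.py
```

```text
t: 2.65
eef_pos: [0.4622, -0.1997, 0.1311]
tool_rot: [0.0, -0.131, 0.991, 0.0]
contact_force: [0.5, -0.5, -0.6]
gripper_width: 1.003
grasp_force: 0.0
2.7 [-0.17  0.3   0.54  2.05 -0.2   0.84  2.33] [ 0.4625 -0.1999  0.1316] [ 0.0011 -0.1306  0.9914 -0.    ]
1201 [ 0.4611536  -0.20400489  0.02333148] ((0.4619470238685608, -0.2035692036151886), 0.021653013303875923)
[ 0.46120548 -0.20387159  0.024     ] ((0.46154314279556274, -0.20370148122310638), 0.021575402468442917)
```

View pics/w2.png

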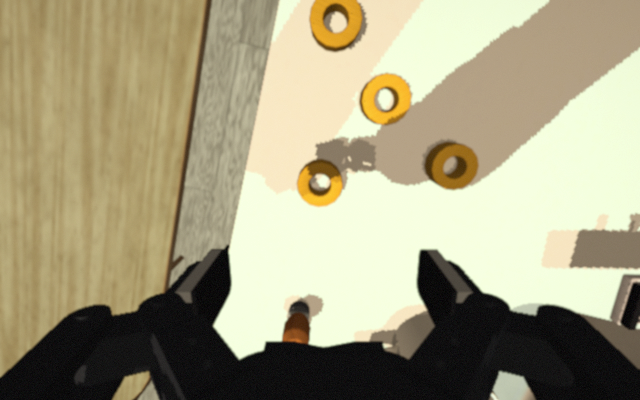

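The view shows the target ring at (320,183), centred between the open fingers; the other rings and the crank knob (297,325) are clear. Going down to grasp it.

```bash
python3 -m jog '[[0.2,-0.3,3,0],[0.2,-0.3,6,0],[0.2,-0.3,9,0],[0.2,-0.3,11.5,0],[0.2,-0.3,12.5,0],[0.2,-0.3,12.9,0],[0.2,-0.3,12.9,0],[0.2,-0.3,12.9,0]]' -1
python3 -m jog '[[0,0,0,0],[0,0,0,0],[0,0,0,0],[0,0,0,0],[0,0,0,0],[0,0,0,0],[0,0,0,0],[0,0,0,0],[0,0,0,0],[0,0,0,0]]' 1 40
```

```text
t: 3.37
eef_pos: [0.4613, -0.2047, 0.0028]
tool_rot: [0.001, -0.129, 0.992, -0.0]
contact_force: [-0.2, 0.2, 0.6]
gripper_width: 1.004
grasp_force: 0.0
t: 4.2
eef_pos: [0.4598, -0.2045, 0.0012]
tool_rot: [-0.0, -0.129, 0.992, 0.0]
contact_force: [0.6, -0.1, 0.5]
gripper_width: -0.001
grasp_force: 0.0
```

Fingers shut fully, so nothing was grasped. I'll look.

```bash
python3 -c "
from h import *
c=cam('wrist'); save('w3.png',np.clip(c['pixels'].astype(int)*1.5,0,255).astype(np.uint8))
o=bot.get_obs(); print(o['eef_pos'],o['tool_rot'],c['pose'][:3,3])"
```

```text
[ 0.45980405 -0.20455567  0.0012355 ] [-6.72854277e-05 -1.29195788e-01  9.91619102e-01  2.80554991e-05] [ 0.39365652 -0.22184033  0.18123701]
```

View pics/w3.png

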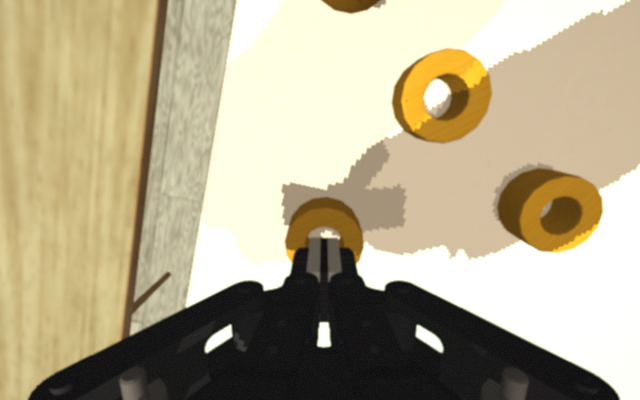

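The ring stands at (325,230), just in front of the shut fingers, so it was probably squeezed out toward the camera. Measuring it.

```bash
cat > r2.py <<'E'
from h import *
c=cam("wrist"); hsv=cv2.cvtColor(c["pixels"],cv2.COLOR_RGB2HSV); P=cloud(c)
br=cv2.inRange(hsv,(8,110,40),(30,255,255))>0
near=np.hypot(P[...,0]-.45,P[...,1]+.2)<.06
q=P[br&near&(np.abs(P[...,2]-.024)<.005)]
print("z",np.median(q[:,2]),len(q),cv2.minEnclosingCircle(q[:,:2].astype(np.float32)),q.min(0),q.max(0))
blk=(c["pixels"].max(2)<70)&(P[...,2]<.06); b=P[blk&near]; print("finger",b.min(0) if len(b) else 0,b.max(0) if len(b) else 0)
t=cam("top"); P=cloud(t); hsv=cv2.cvtColor(t["pixels"],cv2.COLOR_RGB2HSV)
m=cv2.inRange(hsv,(8,110,40),(30,255,255))>0; n=np.hypot(P[...,0]-.45,P[...,1]+.2)<.06
q=P[m&n]; print("top",len(q),q.mean(0),q.min(0),q.max(0))
E
python3 r2.py
```

```text
z 0.023270381536346293 2178 ((0.46123266220092773, -0.20387285947799683), 0.02152283862233162) [ 0.44038759 -0.22454074  0.01901513] [ 0.47539479 -0.18270369  0.02554861]
finger [ 0.44035756 -0.22424446  0.00254322] [ 0.47007662 -0.18763087  0.05999631]
top 65 [ 0.45929327 -0.19232713  0.04848556] [ 0.43418293 -0.21482055  0.00890982] [ 0.47904301 -0.15890349  0.17473385]
```

```bash
python3 - <<'E'
from h import *
c=cam("wrist"); P=cloud(c)
for u in(300,306,318,325,332,345,352):
    for v in(240,252,265,280): print((u,v),c["pixels"][v,u],P[v,u].round(3))
im=c["pixels"][180:330,240:410]; save("w4.png",np.clip(cv2.resize(im,None,fx=4,fy=4).astype(int)*2.5,0,255).astype(np.uint8))
print(bot.get_obs())
E
```

```text
(300, 240) [91 65 17] [ 0.462 -0.217  0.024]
(300, 252) [15 12 14] [ 0.456 -0.216  0.051]
(300, 265) [13 13 13] [ 0.456 -0.215  0.063]
(300, 280) [19 19 18] [ 0.449 -0.215  0.086]
(306, 240) [66 45 12] [ 0.466 -0.213  0.012]
(306, 252) [15 13 14] [ 0.456 -0.214  0.049]
(306, 265) [33 32 28] [ 0.455 -0.213  0.063]
(306, 280) [18 19 19] [ 0.449 -0.213  0.085]
(318, 240) [63 59 51] [ 0.45  -0.21   0.046]
(318, 252) [65 60 53] [ 0.45  -0.209  0.059]
(318, 265) [63 59 51] [ 0.45  -0.209  0.07 ]
(318, 280) [49 45 40] [ 0.454 -0.208  0.075]
(325, 240) [15 13 15] [ 0.45  -0.206  0.046]
(325, 252) [10 11 14] [ 0.45  -0.206  0.059]
(325, 265) [11  9 12] [ 0.45  -0.206  0.07 ]
(325, 280) [18 17 17] [ 0.453 -0.206  0.075]
(332, 240) [64 59 52] [ 0.449 -0.203  0.046]
(332, 252) [63 58 51] [ 0.449 -0.203  0.058]
(332, 265) [63 59 52] [ 0.45  -0.204  0.069]
(332, 280) [14 11 13] [ 0.448 -0.204  0.084]
(345, 240) [89 62 17] [ 0.456 -0.193  0.024]
(345, 252) [12 13 12] [ 0.451 -0.197  0.05 ]
(345, 265) [11 13 13] [ 0.451 -0.197  0.063]
(345, 280) [22 20 21] [ 0.446 -0.2    0.085]
(352, 240) [89 63 16
[... 211 characters left out ...]
.41855386,  2.12795277, -0.38210488,
        0.56846583,  2.48626885]), 'joint_vel': array([-2.64584062e-04,  1.35215664e-03,  4.13961618e-04,  4.75882714e-04,
        2.53169077e-03, -1.12827514e-03, -9.25786782e-05]), 'joint_torque': array([-1.12081427e-04, -4.59123766e+01,  6.61627874e+00, -1.56954628e+01,
        7.75455439e-03,  1.53707460e-03, -4.81763698e-05]), 'eef_pos': array([ 0.45985119, -0.20453742,  0.00126806]), 'tool_rot': array([-1.67225070e-05, -1.29215514e-01,  9.91616534e-01,  2.28573915e-05]), 'contact_force': array([ 0.09340778, -0.91175742,  0.49505146]), 'torque': array([ 0.05061485,  0.00028115, -0.01655584]), 'grasp_force': 0.0, 'gripper_width': 0.001412065230831998}
```

View pics/w4.png

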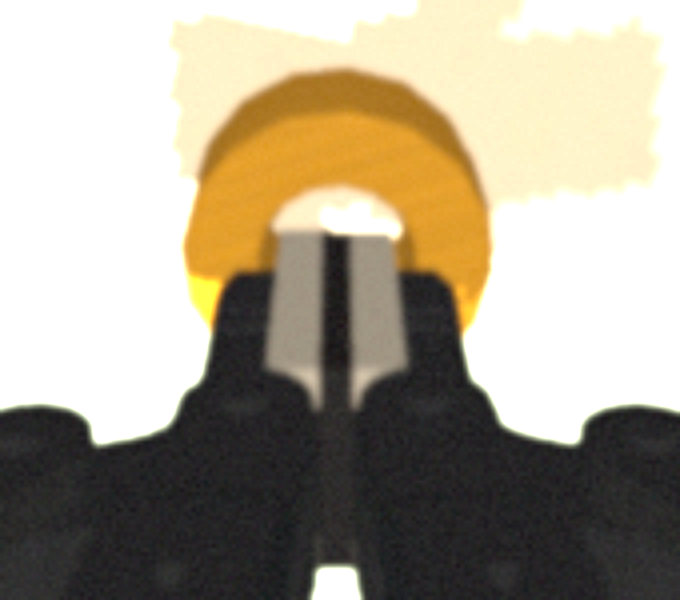

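The crop shows the shut fingertips (about (340,235) in the crop) hovering over the ring. Depth puts their ends at z≈0.045 although the TCP reads 0.001, so they closed about 4 cm too high and the ring has not moved. Let me reopen and descend carefully by the depth measurement, watching the force.

```bash
python3 -m jog '[[-0.1,0.2,0,0],[-0.1,0.2,0,0],[-0.1,0.2,0,0],[-0.1,0.2,0,0],[-0.1,0.2,0,0],[-0.1,0.2,0,0],[-0.1,0.2,1,0],[-0.1,0.2,1.5,0],[-0.1,0.2,2,0],[-0.1,0.2,2,0]]' -1
python3 - <<'E'
from h import *
c=cam("wrist"); P=cloud(c); blk=(c["pixels"].max(2)<75)
f=blk&(np.hypot(P[...,0]-.46,P[...,1]+.205)<.075)&(P[...,2]>.025)&(P[...,2]<.08)
for s in(-1,1):
    q=P[f&((P[...,1]+.205)*s>0)]; i=q[:,2].argsort(); print(len(q),q[i[:8]].round(4).tolist())
s=cam("scene"); P=cloud(s); f=(s["pixels"].max(2)<60)&(np.hypot(P[...,0]-.46,P[...,1]+.205)<.075)&(P[...,2]>.004)&(P[...,2]<.08)
q=P[f]; i=q[:,2].argsort(); print("scene",len(q),q[i[:12]].round(3).tolist()); o=bot.get_obs(); print(o["eef_pos"],o["contact_force"])
E
```

```text
t: 5.23
eef_pos: [0.4593, -0.202, -0.0201]
tool_rot: [-0.001, -0.129, 0.992, 0.0]
contact_force: [0.5, -0.1, 0.8]
gripper_width: 0.996
grasp_force: 0.0
3860 [[0.4669, -0.2446, 0.0306], [0.4659, -0.2445, 0.0314], [0.4781, -0.2414, 0.0315], [0.4652, -0.2445, 0.0318], [0.4719, -0.2429, 0.0319], [0.4709, -0.243, 0.0319], [0.4762, -0.2416, 0.032], [0.4767, -0.2415, 0.0321]]
3742 [[0.4421, -0.1622, 0.0314], [0.4439, -0.1616, 0.0315], [0.443, -0.1619, 0.0316], [0.4486, -0.1605, 0.0319], [0.4476, -0.1609, 0.0321], [0.4446, -0.1615, 0.0321], [0.4522, -0.1593, 0.0322], [0.4441, -0.1617, 0.0322]]
scene 180 [[0.453, -0.159, 0.035], [0.444, -0.163, 0.038], [0.447, -0.162, 0.038], [0.44, -0.164, 0.038], [0.467, -0.254, 0.04], [0.447, -0.162, 0.04], [0.45, -0.161, 0.04], [0.439, -0.153, 0.041], [0.454, -0.161, 0.041], [0.467, -0.256, 0.041], [0.443, -0.163, 0.041], [0.44, -0.155, 0.042]]
[ 0.45986593 -0.20234334 -0.0191797 ] [ 0.46044643 -0.07670281 -0.24496759]
```

Two views confirm that the open fingertips are at z≈0.031 with the TCP reading -0.019. Down another 2 cm, then close.

```bash
python3 -m jog '[[0,0,0.5,0],[0,0,1,0],[0,0,1.5,0],[0,0,1.9,0],[0,0,1.9,0],[0,0,1.9,0]]' -1
python3 -m jog '[[0,0,0,0],[0,0,0,0],[0,0,0,0],[0,0,0,0],[0,0,0,0],[0,0,0,0],[0,0,0,0],[0,0,0,0]]' 1 40
```

```text
t: 5.83
eef_pos: [0.46, -0.2023, -0.038]
tool_rot: [-0.0, -0.129, 0.992, 0.0]
contact_force: [0.3, 0.3, 0.8]
gripper_width: 1.0
grasp_force: 0.0
t: 6.5
eef_pos: [0.4606, -0.2025, -0.0373]
tool_rot: [0.0, -0.129, 0.992, -0.0]
contact_force: [-0.9, 1.0, 6.0]
gripper_width: 0.494
grasp_force: 41.0
```

Gripped (42 mm, 41 N). Lifting and carrying to a stand-off beside the shaft, so the wrist camera can see it.

```bash
python3 -m jog '[[0,0,-2,0],[0,0,-5,0],[0,0,-9,0],[0,0,-13,0],[0,0,-17,0],[-1,3,-19,0],[-3,6,-20,0],[-5,9,-20,0],[-7,12,-20,0],[-9,15,-20,0],[-11,18,-20,0],[-13,21,-20,0],[-15,24,-20,0],[-16,27,-20,0],[-16.6,30.5,-20,0],[-16.6,34,-20,0],[-16.6,37.5,-20,0],[-16.6,40.5,-20,0],[-16.6,43,-20,0],[-16.6,43,-20,0]]' 1 40
python3 -m jog '[[0,0,0,0],[0,0,0,0],[0,0,0,0]]' 1 40
cat > w5.py <<'E'
from h import *
c=cam("wrist"); save("w5.png",np.clip(c["pixels"].astype(int)*1.6,0,255).astype(np.uint8)); np.savez("/tmp/w5",**{k:c[k] for k in("pixels","depth","K","D","pose")})
o=bot.get_obs(); print(o["t"],o["q"].round(2),o["eef_pos"],o["tool_rot"],c["pose"][:3,3],o["gripper_width"])
P=cloud(c); d=np.hypot(P[...,0]-.4335,P[...,1]-.235)
for lo,hi in((.143,.156),(.1,.14),(.095,.1)):
    m=(d<.03)&(P[...,2]>lo)&(P[...,2]<hi); q=P[m]; print(lo,len(q),q.mean(0) if len(q) else 0, q.min(0) if len(q) else 0,q.max(0) if len(q) else 0)
E
python3 w5.py
```

```text
t: 8.17
eef_pos: [0.5077, 0.2629, 0.1617]
tool_rot: [-0.001, -0.134, 0.991, 0.001]
contact_force: [0.8, 0.3, -0.7]
gripper_width: 0.495
grasp_force: 41.0
t: 8.42
eef_pos: [0.511, 0.2541, 0.1622]
tool_rot: [-0.0, -0.128, 0.992, -0.0]
contact_force: [1.0, -0.8, -0.5]
gripper_width: 0.492
grasp_force: 41.0
8.4667 [-0.88  0.35  0.39  1.86 -0.16  0.96  1.41] [0.51106224 0.25402198 0.16229244] [ 4.14809303e-06 -1.27903339e-01  9.91786598e-01 -2.83040696e-04] [0.44475187 0.23705135 0.34221932] 0.48963481542115933
0.143 350 [0.43607091 0.23575108 0.14793502] [0.42976123 0.22973252 0.14300944] [0.44183774 0.24164097 0.15113943]
0.1 85 [0.43621278 0.23619365 0.13712156] [0.4281165  0.22820153 0.10285928] [0.44365208 0.2434827  0.1399814 ]
0.095 1130 [0.43658922 0.23586416 0.09741038] [0.41936235 0.21915106 0.09516942] [0.45285908 0.25231776 0.09963311]
```

View pics/w5.png

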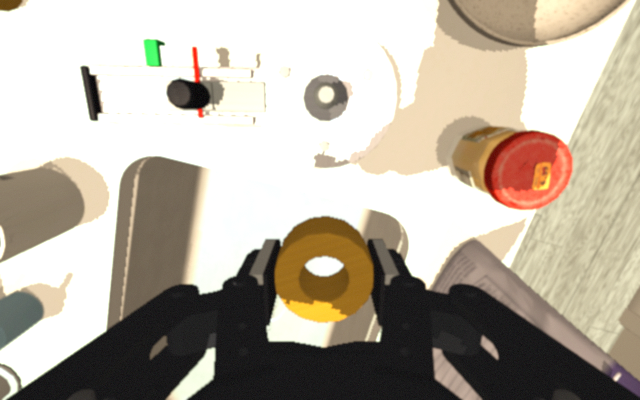

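The wrist view shows the collar level in the fingers at (323,270), the shaft at (326,95), the knob at (185,94), the pointer at (196,75) and the green clip at (152,53). Now the offset collar→shaft, and the pull, from this same frame.

```bash
python3 - <<'E'
from h import *
c=dict(np.load("/tmp/w5.npz")); P=cloud(c); hsv=cv2.cvtColor(c["pixels"],cv2.COLOR_RGB2HSV)
q=P[(cv2.inRange(hsv,(8,110,30),(30,255,255))>0)&(np.hypot(P[...,0]-.511,P[...,1]-.254)<.04)]
zt=np.percentile(q[:,2],90); t=q[q[:,2]>zt-.004]; print("top z",np.median(t[:,2]),len(t),"z range",np.percentile(q[:,2],[1,50,99]))
A=np.c_[t[:,:2],np.ones(len(t))]; print("tilt plane",np.linalg.lstsq(A,t[:,2],rcond=None)[0])
ctr,r=cv2.minEnclosingCircle(t[:,:2].astype(np.float32)); print("collar",ctr,r,t[:,:2].min(0),t[:,:2].max(0))
R=np.array([[-.967,-.2538],[-.2538,.967]]) # rows tool x,y
s=np.array([.4362,.2358]); print("move tool xy cm",R@(s-ctr)*100)
d=np.hypot(P[...,0]-.436,P[...,1]-.236)
k=P[(np.abs(P[...,2]-.13)<.005)&(d>.07)&(d<.12)]; kc,kr=cv2.minEnclosingCircle(k[:,:2].astype(np.float32)); print("knob",kc,kr,np.linalg.norm(kc-s))
ux=(s-kc)/np.linalg.norm(s-kc); print("mill x az",np.degrees(np.arctan2(ux[1],ux[0])))
g=P[(cv2.inRange(hsv,(45,100,40),(85,255,255))>0)&(d<.2)&(np.abs(P[...,2]-.092)<.004)]; w=(cv2.inRange(hsv,(45,100,40),(85,255,255))>0)&(d<.2)
gc=cv2.minAreaRect((g[:,:2]*1000).astype(np.float32)); print("green",gc,len(g)); 
e=(np.array(gc[0])/1000-s)@ux; print("green along",e,"pull",-e-.095)
E
```

```text
top z 0.222713064309413 5702 z range [0.20306798 0.22242364 0.22400869]
tilt plane [0.0053729  0.00084782 0.21964194]
collar (0.5120696425437927, 0.2548110783100128) 0.022380050271749496 [0.49014834 0.23272641] [0.53341263 0.2769726 ]
move tool xy cm [7.8190956  0.08720026]
knob (0.45805495977401733, 0.1443144530057907) 0.009655721485614777 0.09405979255534
mill x az 103.43557022866663
green ((437.5216369628906, 105.00011444091797), (17.103364944458008, 9.904500961303711), 14.239009857177734) 362
green along -0.12752721512494375 pull 0.03252721512494375
```

```bash
python3 -m jog '[[3,0.1,0,0],[5.5,0.1,0,0],[7.2,0.1,0,0],[7.8,0.1,0,0],[7.8,0.1,0,0],[7.8,0.1,1.5,0],[7.8,0.1,3,0],[7.8,0.1,3.6,0],[7.8,0.1,3.6,0],[7.8,0.1,3.6,0]]' 1 40
python3 - <<'E'
from h import *
o=bot.get_obs(); p=o["eef_pos"]; print(p,"moved",p-np.array([.51106,.25402,.16229]))
t=cam("top");c=cam("wrist"); P=cloud(c); hsv=cv2.cvtColor(c["pixels"],cv2.COLOR_RGB2HSV)
q=P[(cv2.inRange(hsv,(8,110,30),(30,255,255))>0)&(np.hypot(P[...,0]-.436,P[...,1]-.236)<.035)&(P[...,2]>.15)]
print(len(q),cv2.minEnclosingCircle(q[q[:,2]>.178][:,:2].astype(np.float32)),np.percentile(q[:,2],[5,50,95]))
# tip seen through the bore?
f=P[(np.hypot(P[...,0]-.436,P[...,1]-.236)<.012)&(P[...,2]>.13)&(P[...,2]<.155)]; print(len(f),f.mean(0) if len(f) else 0)
E
```

```text
t: 9.3
eef_pos: [0.4358, 0.2366, 0.1264]
tool_rot: [0.0, -0.129, 0.992, -0.0]
contact_force: [0.4, 0.2, -0.1]
gripper_width: 0.491
grasp_force: 41.0
[0.43575848 0.23661196 0.12638888] moved [-0.07530152 -0.01740804 -0.03590112]
7668 ((0.4374392628669739, 0.23788897693157196), 0.022894980385899544) [0.17076408 0.1870238  0.1882354 ]
3 [0.4282718  0.23267367 0.13064043]
```

```bash
python3 -m jog '[[0.1,-0.15,0,0],[0.1,-0.15,0,0],[0.1,-0.15,0,0],[0.1,-0.15,0.7,0],[0.1,-0.15,1.4,0],[0.1,-0.15,2.1,0],[0.1,-0.15,2.8,0],[0.1,-0.15,3.5,0],[0.1,-0.15,3.5,0],[0.1,-0.15,3.5,0]]' 1 40
```

```text
t: 10.23
eef_pos: [0.434, 0.2347, 0.0907]
tool_rot: [-0.001, -0.129, 0.992, -0.0]
contact_force: [1.2, -0.5, -0.2]
gripper_width: 0.495
grasp_force: 41.0
```

```bash
python3 -m jog '[[0,0,0.7,0],[0,0,1.4,0],[0,0,2.1,0],[0,0,2.5,0],[0,0,2.7,0],[0,0,2.8,0],[0,0,2.9,0],[0,0,2.9,0],[0,0,2.9,0]]' 1 40
```

```text
t: 10.98
eef_pos: [0.4345, 0.2352, 0.0625]
tool_rot: [0.0, -0.129, 0.992, 0.0]
contact_force: [1.2, -0.0, -0.2]
gripper_width: 0.495
grasp_force: 41.0
```

```bash
python3 -m jog '[[0,0,0.1,0],[0,0,0.1,0],[0,0,0.1,0]]' 1 40
python3 -m jog '[[0,0,0,0],[0,0,0,0],[0,0,0,0],[0,0,0,0],[0,0,0,0],[0,0,0,0],[0,0,0,0]]' -1 40
python3 - <<'E'
from h import *
o=bot.get_obs(); print(o["eef_pos"])
c=cam("wrist"); P=cloud(c); hsv=cv2.cvtColor(c["pixels"],cv2.COLOR_RGB2HSV)
q=P[(cv2.inRange(hsv,(8,110,30),(30,255,255))>0)&(np.hypot(P[...,0]-.436,P[...,1]-.236)<.035)&(P[...,2]>.1)]
print(len(q),cv2.minEnclosingCircle(q[q[:,2]>.118][:,:2].astype(np.float32)),np.percentile(q[:,2],[5,25,50,95]))
E
```

```text
t: 11.23
eef_pos: [0.4344, 0.2351, 0.0614]
tool_rot: [0.0, -0.129, 0.992, 0.0]
contact_force: [0.4, 0.4, -0.1]
gripper_width: 0.492
grasp_force: 41.0
t: 11.82
eef_pos: [0.4343, 0.2351, 0.0613]
tool_rot: [0.0, -0.129, 0.992, 0.0]
contact_force: [-0.1, -0.1, 0.7]
gripper_width: 1.0
grasp_force: 0.0
[0.43434828 0.23511409 0.06131046]
5833 ((0.4350253939628601, 0.2354605793952942), 0.021796220913529396) [0.10535957 0.11987765 0.12113734 0.12231908]
```

Collar is seated: top at z≈0.122, centred within about 1 mm. I'll rise, half-close, go over the knob and descend round it.

```bash
python3 -m jog '[[0,0,-1,0],[0,0,-2.5,0],[0,0,-4.5,0],[0,0,-6.5,0],[0,0,-7,0],[0,0,-7,0],[0.1,-3,-7,0],[0.1,-6,-7,0],[0.1,-8.5,-7,0],[0.1,-9.5,-7,0],[0.1,-9.5,-7,0],[0.1,-9.5,-7,0]]' -1
python3 -m jog '[[0,0,0,0],[0,0,0,0],[0,0,0,0],[0,0,0,0]]' 0 40
python3 - <<'E'
from h import *
o=bot.get_obs(); print(o["eef_pos"])
c=cam("wrist"); save("w6.png",np.clip(c["pixels"].astype(int)*1.6,0,255).astype(np.uint8)); P=cloud(c); hsv=cv2.cvtColor(c["pixels"],cv2.COLOR_RGB2HSV)
blk=c["pixels"].max(2)<75
for s in(-1,1):
    f=blk&(np.hypot(P[...,0]-.457,P[...,1]-.143)<.05)&((P[...,1]-.143)*s>0)&(P[...,2]>.14)&(P[...,2]<.2); q=P[f]; 
    if len(q): i=q[:,2].argsort(); print(len(q),q[i[:6]].round(4).tolist())
k=P[(np.abs(P[...,2]-.13)<.005)&(np.hypot(P[...,0]-.458,P[...,1]-.144)<.02)]; print(len(k),k.mean(0),k.min(0),k.max(0))
q=P[(cv2.inRange(hsv,(8,110,30),(30,255,255))>0)&(np.hypot(P[...,0]-.436,P[...,1]-.236)<.035)&(P[...,2]>.1)]; print(len(q),np.percentile(q[:,2],[5,50,95]))
E
```

```text
t: 12.87
eef_pos: [0.4573, 0.1434, 0.1308]
tool_rot: [-0.0, -0.129, 0.992, 0.0]
contact_force: [0.8, 0.7, -0.4]
gripper_width: 1.002
grasp_force: 0.0
t: 13.2
eef_pos: [0.4574, 0.144, 0.1312]
tool_rot: [-0.0, -0.13, 0.992, 0.0]
contact_force: [-0.3, 0.1, 0.2]
gripper_width: 0.5
grasp_force: 0.0
[0.45743213 0.14396945 0.13119225]
1066 [[0.4631, 0.1234, 0.1731], [0.4641, 0.1236, 0.1732], [0.4625, 0.1233, 0.1734], [0.4547, 0.1211, 0.1741], [0.4647, 0.1239, 0.1742], [0.4551, 0.1213, 0.1743]]
1042 [[0.4541, 0.1654, 0.1743], [0.455, 0.1657, 0.1744], [0.4449, 0.1631, 0.1745], [0.4545, 0.1655, 0.1745], [0.4453, 0.1632, 0.1746], [0.4443, 0.1628, 0.1748]]
678 [0.45703149 0.14317384 0.12878021] [0.44869348 0.13384829 0.12502167] [0.46668396 0.15302889 0.13143472]
3007 [0.1044168  0.1209979  0.12246242]
```

View pics/w6.png

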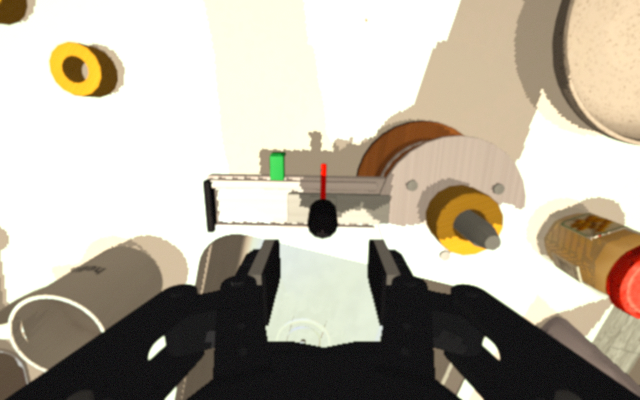

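The view shows the collar seated on the shoulder at (465,220), the knob (322,217) between the fingers, the pointer at (323,170) and the clip at (277,166). Descend and grip.

```bash
python3 -m jog '[[0,0,2,0],[0,0,4,0],[0,0,5.5,0],[0,0,6.4,0],[0,0,6.8,0],[0,0,6.8,0],[0,0,6.8,0]]' 0 60
python3 -m jog '[[0,0,0,0],[0,0,0,0],[0,0,0,0],[0,0,0,0],[0,0,0,0],[0,0,0,0]]' 1 60
```

```text
t: 13.83
eef_pos: [0.4581, 0.1431, 0.0637]
tool_rot: [0.0, -0.129, 0.992, 0.0]
contact_force: [0.6, -0.2, -0.2]
gripper_width: 0.505
grasp_force: 0.0
t: 14.33
eef_pos: [0.4584, 0.1434, 0.0643]
tool_rot: [0.001, -0.129, 0.992, 0.0]
contact_force: [-1.3, -0.6, 6.2]
gripper_width: 0.21
grasp_force: 58.4
```

Knob gripped. Pull 3.2 cm along -y and measure.

```bash
python3 -m jog '[[0,-0.5,0,0],[0,-1,0,0],[0,-1.5,0,0],[0,-2,0,0],[0,-2.5,0,0],[0,-2.9,0,0],[0,-3.2,0,0],[0,-3.2,0,0],[0,-3.2,0,0],[0,-3.2,0,0]]' 1 60
cat > chk.py <<'E'
from h import *
o=bot.get_obs(); print(o["t"],o["eef_pos"],o["contact_force"],o["grasp_force"],o["gripper_width"])
for n in("wrist","top"):
    c=cam(n); P=cloud(c); hsv=cv2.cvtColor(c["pixels"],cv2.COLOR_RGB2HSV); d=np.hypot(P[...,0]-.436,P[...,1]-.236)
    g=(cv2.inRange(hsv,(45,100,40),(85,255,255))>0)&(d<.17)&(d>.09)
    r=((cv2.inRange(hsv,(0,150,50),(6,255,255))|cv2.inRange(hsv,(174,150,50),(180,255,255)))>0)&(d<.17)&(d>.05)
    for a in(103.6,104.6):
        ux=np.array([np.cos(np.radians(a)),np.sin(np.radians(a))]); s=np.array([.4361,.2358]); res=[]
        for m,z in((g,.092),(r,.0963)):
            v,u=np.where(m); 
            if len(u): w=plane(c,np.c_[u,v],z)[:,:2]; e=(w-s)@ux*1000; y=(w-s)@[-ux[1],ux[0]]*1000; res+=[len(u),e.mean().round(2),((e.min()+e.max())/2).round(2),(y.min().round(1),y.max().round(1))]
        print(n,a,res)
    if n=="wrist": save("w7.png",np.clip(c["pixels"].astype(int)*1.6,0,255).astype(np.uint8))
    q=P[(cv2.inRange(hsv,(8,110,30),(30,255,255))>0)&(d<.03)&(P[...,2]>.1)]; print("collar z",len(q),np.percentile(q[:,2],[50,95]))
E
python3 chk.py
```

```text
t: 15.17
eef_pos: [0.4655, 0.1141, 0.0642]
tool_rot: [-0.0, -0.13, 0.992, 0.001]
contact_force: [-5.4, 4.5, 8.8]
gripper_width: 0.211
grasp_force: 58.9
15.1667 [0.4654804  0.11409073 0.06422439] [-5.43101522  4.47414628  8.84685076] 58.91728766262531 0.2114481643249658
wrist 103.6 [560, np.float64(-129.17), np.float64(-128.16), (np.float64(21.1), np.float64(41.3)), 336, np.float64(-125.13), np.float64(-125.13), (np.float64(8.8), np.float64(33.8))]
wrist 104.6 [560, np.float64(-128.58), np.float64(-127.55), (np.float64(23.4), np.float64(43.5)), 336, np.float64(-124.74), np.float64(-124.72), (np.float64(11.0), np.float64(36.0))]
collar z 7044 [0.12025918 0.12211508]
top 103.6 [238, np.float64(149.68), np.float64(149.82), (np.float64(-75.1), np.float64(-18.0))]
top 104.6 [238, np.float64(148.88), np.float64(149.15), (np.float64(-77.7), np.float64(-20.9))]
collar z 205 [0.12072739 0.12598961]
```

View pics/w7.png

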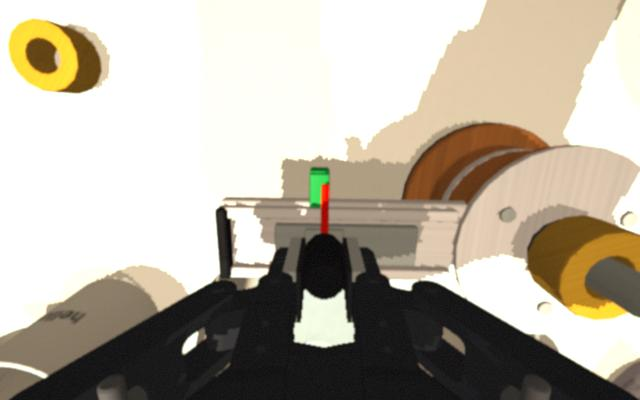

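The pointer (325,195) is on the clip (319,187) but about 3 mm short. Pull 3 mm more, then check.

```bash
python3 -m jog '[[0,-0.1,0,0],[0,-0.2,0,0],[0,-0.3,0,0],[0,-0.3,0,0],[0,-0.3,0,0],[0,-0.3,0,0],[0,-0.3,0,0],[0,-0.3,0,0]]' 1 60
cat >> chk.py <<'E'
c=cam("wrist"); hsv=cv2.cvtColor(c["pixels"],cv2.COLOR_RGB2HSV); P=cloud(c)
top=np.abs(P[...,2]-.0925)<.003
g=(cv2.inRange(hsv,(45,100,40),(85,255,255))>0)&top
r=(cv2.inRange(hsv,(0,150,50),(6,255,255))>0)
for v in range(165,206,4):
    a=np.where(g[v,280:370])[0]+280; b=np.where(r[v,280:370])[0]+280
    gx=plane(c,[[a.min(),v],[a.max(),v]],.092) if len(a)>3 else None
    print(v,(a.min(),a.max()) if len(a) else None,(b.min(),b.max()) if len(b) else None)
E
python3 chk.py
```

```text
t: 15.93
eef_pos: [0.4662, 0.1114, 0.0643]
tool_rot: [-0.0, -0.13, 0.992, 0.001]
contact_force: [-5.3, 6.0, 9.3]
gripper_width: 0.211
grasp_force: 58.9
15.9333 [0.46617763 0.11135736 0.06425556] [-5.25350798  6.01506139  9.25583905] 58.93978534732014 0.21096311343764568
wrist 103.6 [533, np.float64(-128.38), np.float64(-128.19), (np.float64(21.2), np.float64(41.4)), 324, np.float64(-128.0), np.float64(-127.94), (np.float64(8.8), np.float64(33.8))]
wrist 104.6 [533, np.float64(-127.78), np.float64(-127.59), (np.float64(23.5), np.float64(43.6)), 324, np.float64(-127.61), np.float64(-127.55), (np.float64(11.1), np.float64(36.0))]
collar z 6872 [0.11993741 0.12210176]
top 103.6 [236, np.float64(149.97), np.float64(151.05), (np.float64(-75.7), np.float64(-18.6))]
top 104.6 [236, np.float64(149.16), np.float64(150.37), (np.float64(-78.3), np.float64(-21.4))]
collar z 199 [0.12066957 0.12527905]
165 None None
169 None None
173 (np.int64(316), np.int64(331)) None
177 (np.int64(315), np.int64(334)) None
181 (np.int64(315), np.int64(334)) None
185 (np.int64(315), np.int64(334)) (np.int64(323), np.int64(327))
189 (np.int64(315), np.int64(334)) (np.int64(322), np.int64(327))
193 (np.int64(315), np.int64(333)) (np.int64(322), np.int64(327))
197 (np.int64(315), np.int64(333)) (np.int64(322), np.int64(328))
201 (np.int64(315), np.int64(333)) (np.int64(322), np.int64(328))
205 (np.int64(315), np.int64(333)) (np.int64(322), np.int64(327))
```

Pointer centre (325) coincides with clip centre (324.5), the grip is firm, and the collar is seated. I'll let it settle briefly and hand in.

```bash
python3 -m jog '[[0,0,0,0],[0,0,0,0],[0,0,0,0],[0,0,0,0],[0,0,0,0],[0,0,0,0]]' 1 60 && python3 -c "
from station import bot
o=bot.get_obs(); print(o['eef_pos'],abs(o['joint_vel']).max()); print(bot.hand_in())"
```

```text
t: 16.58
eef_pos: [0.4661, 0.1114, 0.0642]
tool_rot: [-0.0, -0.13, 0.992, 0.001]
contact_force: [-4.1, 5.0, 9.2]
gripper_width: 0.21
grasp_force: 58.9
[0.46614872 0.11136169 0.06423675] 0.0018097743687091703
the job is handed in; nothing more can be done
None
```

I handed the job in at about 16.6 s (the verdict was not shown): the collar is seated on the shoulder and released, and the gripper is holding the lock knob with the pointer within about 0.5 mm of the middle of the green mark.

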